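Find the unlatched flap of the waste sorter and push it open

TASK

Three of the four flaps on the counter-top waste sorter are latched from inside and look just like the fourth. Press gently with the fingertips on the ribbed front part of one flap after another until you find the one that rocks, then push that flap down into its chute until it is fully open and leave it standing open, ready for scraps. Only press and push, do not force the latched flaps, and leave everything else on the counter and the sorter where it is.

Things in the scene. Friction and masses are not known exactly. Their poses are not given: they have to be found in the camera images.
- sorter: counter-top waste sorter: a fixed stainless steel box 320 mm deep (its x), 640 wide (its y), 170 high; origin at the centre of its underside, on the counter; its -x side faces the robot, more or less. In its top deck are four identical steel push flaps in a row: two left, an 80 mm wide plain strip, two right. The deck behind them is a plain shelf 160 mm deep
- bay_1 (a point): the far left (+y end) flap's place: the point on the top face of the shut flap at mid width, over its hinge line (along the sorter's y), level with the deck, 170 mm above the counter; axes as the sorter's. Every flap is a 3 mm steel plate 104 mm wide (y), reaching 80 mm forward of the hinge line (-x) and 22 mm behind it
- bay_2 (a point): the second from the left flap's place: the point on the top face of the shut flap at mid width, over its hinge line (along the sorter's y), level with the deck, 170 mm above the counter; axes as the sorter's. Four fine ribs 52 to 70 mm forward (-x) of the hinge line mark where to press; the aluminium frame round a flap is 129 mm wide and stands 2 mm proud of the deck
- bay_3 (a point): the third from the left flap's place: the point on the top face of the shut flap at mid width, over its hinge line (along the sorter's y), level with the deck, 170 mm above the counter; axes as the sorter's. Under each flap is an open chute 116 mm wide, 135 mm deep, from 87 mm forward of the hinge line to 29 mm behind it: fingers can follow the flap down
- bay_4 (a point): the far right (-y end) flap's place: the point on the top face of the shut flap at mid width, over its hinge line (along the sorter's y), level with the deck, 170 mm above the counter; axes as the sorter's. When a flap stands fully open its tail rises 22 mm above the deck and its front part hangs 77 mm down in the chute
- flap_a (a joint): angle (rad) of one of the four flaps, 0 shut, growing as its front edge goes down and its tail comes up. Which letter sits in which bay changes from time to time and cannot be seen
- flap_b (a joint): angle (rad) of one of the four flaps, 0 shut, growing as its front edge goes down and its tail comes up. Three flaps are latched: pressed on the ribs they feel hard, giving about 1 mm (at most 0.02 rad) on a stiff spring
- flap_c (a joint): angle (rad) of one of the four flaps, 0 shut, growing as its front edge goes down and its tail comes up. One flap is not latched: pressed on the ribs it turns under about 2 to 3 N
- flap_d (a joint): angle (rad) of one of the four flaps, 0 shut, growing as its front edge goes down and its tail comes up. The unlatched flap has a friction hinge and stays at whatever angle it is left; its stop, fully open, is at 1.3 rad (75 degrees)
- egg_cup: a white ceramic egg cup, 46 mm wide and 58 mm tall, standing on the sorter's deck between the second and the third flap; only to be left alone
- salt_shaker: a steel salt shaker, 42 mm wide and 74 mm tall, standing on the back of the sorter's deck; only to be left alone
- ramekin: a white ramekin, 76 mm wide and 40 mm tall, standing on the back of the sorter's deck; only to be left alone
- mug: a blue mug, 80 mm wide and 90 mm tall, standing on the counter past the sorter's left (+y) end; only to be left alone
- oil_bottle: a green glass bottle, 60 mm wide and 190 mm tall, standing on the counter past the sorter's right (-y) end; only to be left alone
- spatula: a spatula lying along the back of the sorter's deck; only to be left alone
- spoon: a spoon lying on the counter beyond the sorter's front left corner; only to be left alone

How it is judged:
On the way:
1. the unlatched flap is found: it rocks when pressed (value of joint any of flap_a, flap_b, flap_c, flap_d above 0.06 rad), for 0.05 s.
At the end, for the whole second after the job is handed in: the unlatched flap stands open by at least 1.1 rad (63 degrees; the stop is at 75) and is still; the latched three are shut; every bystander is within 15 mm of where it was (value of joint any of flap_a, flap_b, flap_c, flap_d above 1.1 rad and not (distance of any of egg_cup, salt_shaker, ramekin, mug, oil_bottle, spatula, spoon from where it was at the start of the episode above 0.015 m) and velocity of joint each of flap_a, flap_b, flap_c, flap_d below 0.05 rad/s); the robot touches nothing.
It fails at once if a bystander is lifted, carried or pushed more than 15 mm (distance of any of egg_cup, salt_shaker, ramekin, mug, oil_bottle, spatula, spoon from where it was at the start of the episode above 0.015 m).
It fails at once if the robot presses on something harder than 45 N (forcing a flap) (contact force between the fingers and anything else above 45 N).
It also fails if it takes over 51 s, if anything falls off the work surface, if the arm or the gripper's body presses on something with over 40 N, if the wrist force passes 120 N, or if a joint passes its speed limit or range.

ROBOT

A 6-joint arm with a two-finger parallel gripper is mounted at the origin on the work surface. World frame = base frame: x ahead of the robot, y to its left, z up, the work surface at z = 0. Lengths are in m, angles in rad, forces in N, time in s.
With the tool pointing down it reaches from about 0.3 to 0.75 m from the base axis. Payload 8.5 kg.
Tool frame: the origin (TCP) lies on the mounting face of the last link; the fingertips stand 166 mm ahead of it and the grasp point (between the pads) lies 147 mm ahead of it; z points along the fingers, y is the line along which they close (so a half turn about z gives the same grasp; the last joint's range is limited). The gripper opens to 88 mm and grips with 3 to 60 N. Pads are 18 mm wide; open, the fingers measure 123 mm over their backs; the gripper's body (75 mm by 187 mm) begins 45 mm behind the grasp point.
Start: joints at [0.907, 0.381, 1.297, -0, 1.464, -0.215], TCP at [0.239, 0.496, 0.405] pointing down, gripper open.
Joint ranges: [-3.11, 3.11], [-0.89, 2.33], [0.22, 2.48], [-1.42, 4.56], [0.17, 2.85], [-2.88, 2.88]. Speed limits (rad/s): [2.39, 2.39, 3.14, 3.14, 3.14, 3.14].

INTERFACE

Orientations are given as a unit quaternion [w, x, y, z].
In Python, from bench import readout, grab_frame, order, recognise gives the robot as it stands. The module is installed in compiled form; this text tells all that it offers.
- The arm moves only by the shell command python3 -m crank 'ROWS'. ROWS is text: rows parted by semicolons, each of 7 numbers parted by spaces: the finger opening in cm, from 0 to 8.81, then the shift along the tool's x, y, z in cm, then the turn, a rotation vector about the tool's x, y, z in degrees. A call has 1 to 20 rows; each row shifts and turns the commanded pose from where the row before left it, along the tool's axes as they then stand; what a row does not reach is not made up. A row lasts 1/8 s, in which the tool goes at most 62.5 mm and 10.7 degrees, less where a joint would pass 70% of its speed; a pose out of reach is approached as far as the arm can. A call with a gripper value outside its range is refused whole. The fingers move at their own pace and stop on an object; the grip force is fixed at half the most. Time passes only in rows, so rows that do not move let the fingers close. It gives the time, the measured TCP pose, the force, the opening and the grip force at its end, in the units of the state.
- readout.get_obs(): the state, without advancing time (a new reading comes with each control period).
- grab_frame(name): name is "scene" or "top" or "wrist"; returns a dict with "image" (400x640x3 uint8, red, green, blue), "K" (3x3 intrinsics, pixels), "origin" and "orientation" of the camera in the world. Camera axes: x right, y down, z forward; pixel columns grow to the right and rows downward; lengths in m; the calibration is good to about 2 mm. A picture is of the moment at which its call begins. There is no depth.
- order.close_job(): hands the job in; it is judged then, once.
Trained networks look in a picture, given as the dict that the camera call returned (one of the last four; its "shot" number tells which), for a name from the list of things; names that differ only in an ending like _2 or _b are one class to them, and where a whole thing is asked for, a point or a joint stands for the part that bears it (a point fixed in the world has none). Each returns a list of dicts, best first, with "conf" (0 to 1); they miss things now and then, are a little off and sometimes report something else, mostly with a low value. They report only what shows in the picture. A call takes as long as a camera call.
- recognise(picture, target): "bbox" ([left, top, width, height] in pixels, round what is visible of it).
The state is a dict: "time_s": time; "joint_pos": joint angles; "qd": joint speeds; "joint_torque": joint torques, N m; "eef_pos": TCP position; "tool_rot": TCP orientation; "wrist_force": force on the tool from outside, world axes, zero at the start; "moment": the same for the moment, N m; "grip_width": finger opening in m; "finger_force": force on a finger pad.
Only numpy, scipy, OpenCV 4.12 (cv2) and the standard library are available. Lean on these libraries where they do the work, as an engineer would, in place of code of your own. Each camera call takes 0.05 s, during which the arm holds its last target. There are 200 camera calls.

## Working session

There is one attempt and no reset: what is moved stays moved. The work goes in short steps, Python scripts to look and compute and a shell command to move; the robot and the scene stay as the last step left them, time stands still between calls to the robot, and variables do not carry over. Pictures are saved under pics/ and viewed, at most 10 in all, crops included, and the job is handed in when it is done.

```bash
mkdir -p pics; python3 - <<'E'
from bench import readout, grab_frame, recognise
import cv2,numpy as np
o=readout.get_obs();print(o['time_s'],o['eef_pos'],o['tool_rot'],o['wrist_force'])
for n in ['top','scene']:
    f=grab_frame(n);cv2.imwrite(f'pics/{n}1.png',f['image'][:,:,::-1])
    print(n,f['K'],f['origin'],f['orientation'])
    for t in ['sorter','flap_a','egg_cup','salt_shaker','ramekin','oil_bottle']:
        print(t,[(np.round(d['bbox']).tolist(),round(d['conf'],2)) for d in recognise(f,t)][:6])
E
```

```text
0.0 [0.23860986 0.49549806 0.40413884] [-3.18458144e-04  2.22518441e-01  9.74928207e-01 -6.58179170e-04] [ 0.48414212 -0.28209437 -0.63334694]
top [[509.182088     0.         320.25646145]
 [  0.         509.182088   197.01541826]
 [  0.           0.           1.        ]] [0.34176442 0.01168778 1.60273257] [-0.0415406   0.7136336  -0.69781648  0.04531703]
sorter [([209.0, 100.0, 232.0, 142.0], 0.85), ([324.0, 187.0, 16.0, 15.0], 0.62)]
flap_a [([392.0, 164.0, 37.0, 38.0], 0.93), ([346.0, 170.0, 38.0, 40.0], 0.91), ([222.0, 186.0, 44.0, 41.0], 0.75), ([268.0, 180.0, 42.0, 37.0], 0.56), ([210.0, 101.0, 234.0, 147.0], 0.32)]
egg_cup [([321.0, 185.0, 18.0, 16.0], 0.76), ([398.0, 111.0, 26.0, 23.0], 0.45)]
salt_shaker [([222.0, 145.0, 12.0, 16.0], 0.58)]
ramekin [([395.0, 110.0, 29.0, 25.0], 0.67)]
oil_bottle [([441.0, 201.0, 31.0, 23.0], 0.9)]
scene [[401.34884002   0.         323.54396293]
 [  0.         401.34884002 202.28063918]
 [  0.           0.           1.        ]] [1.29954594 0.46050578 0.91832281] [-0.20310334  0.45041604  0.79353565 -0.35521203]
sorter [([180.0, 149.0, 254.0, 168.0], 0.8), ([310.0, 165.0, 18.0, 23.0], 0.44)]
flap_a [([329.0, 186.0, 42.0, 23.0], 0.94), ([374.0, 196.0, 44.0, 30.0], 0.9), ([263.0, 171.0, 44.0, 23.0], 0.89), ([224.0, 157.0, 46.0, 30.0], 0.66)]
egg_cup [([307.0, 167.0, 20.0, 23.0], 0.71)]
salt_shaker [([388.0, 227.0, 19.0, 28.0], 0.77)]
ramekin [([196.0, 181.0, 29.0, 27.0], 0.56), ([263.0, 168.0, 45.0, 26.0], 0.39)]
oil_bottle [([214.0, 135.0, 16.0, 33.0], 0.63), ([388.0, 224.0, 17.0, 32.0], 0.49)]
```

View pics/top1.png

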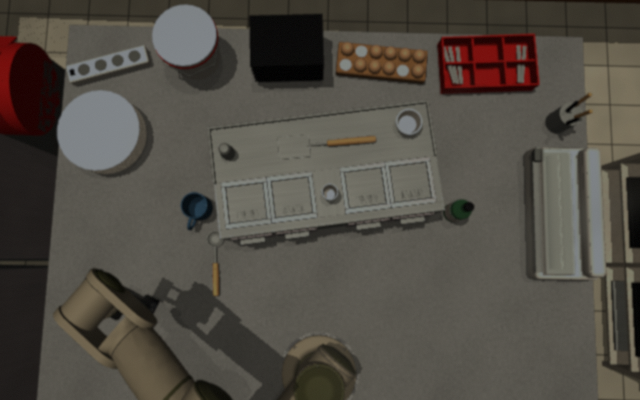

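View pics/scene1.png

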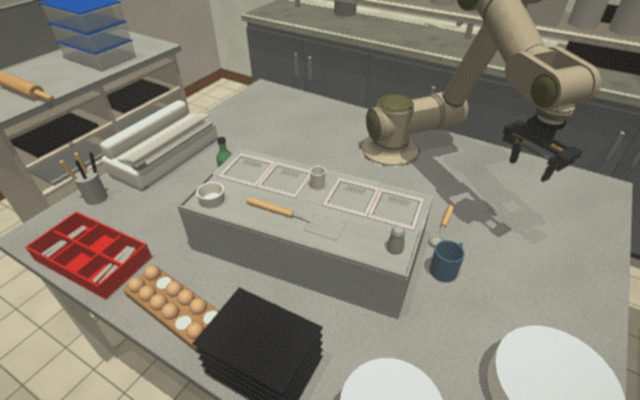

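The top view shows the sorter turned a few degrees. The flaps are centred near (244,205), (290,198), (365,189) and (410,183), the egg cup is near (330,193), and the bottle is at the right end near (460,210). The scene view agrees.

```bash
cat > h.py <<'E'
import numpy as np
from scipy.spatial.transform import Rotation as R
def q(o): return R.from_quat([o[1],o[2],o[3],o[0]])
def ray(f,u,v,z):
    K=f['K'];d=q(f['orientation']).apply(np.linalg.solve(K,[u,v,1.]));o=np.array(f['origin']);return o+d*(z-o[2])/d[2]
def fit(P):  # P: 4x2, sorter-frame model with flap plate centre 29 mm forward of hinge
    M=np.array([[0,.2335],[0,.1045],[0,-.1045],[0,-.2335]]);c=P.mean(0);Q=P-c
    th=np.arctan2((M[:,0]*Q[:,1]-M[:,1]*Q[:,0]).sum(),(M*Q).sum());Rm=np.array([[np.cos(th),-np.sin(th)],[np.sin(th),np.cos(th)]])
    return c,th,Rm,P-(c+M@Rm.T)
E
python3 - <<'E'
from h import *
from bench import grab_frame, recognise, readout
for n in ['top','scene']:
    f=grab_frame(n)
    r=[d['bbox'] for d in recognise(f,'flap_a') if d['bbox'][2]<80][:4]
    P=np.array([ray(f,b[0]+b[2]/2,b[1]+b[3]/2,.17)[:2] for b in r]);P=P[np.argsort(-P[:,1])]
    c,th,Rm,e=fit(P);print(n,P.round(3).tolist(),c.round(4),np.degrees(th),(e*1000).round(1).tolist())
    hinge=c+Rm@[.029,0]
    print('bays hinge',[(hinge+Rm@[0,y]).round(3).tolist() for y in(.2335,.1045,-.1045,-.2335)])
    if n=='top':
        for nm,u,v,z in[('cup',330,193,.228),('bottle',462,208,.19),('FLc',219,237,.17),('BLc',210,128,.17),('BRc',428,103,.17),('FRc',443,208,.17),('ribs4',418,195,.17),('salt',228,151,.24),('ram',409,122,.21)]:
            p=ray(f,u,v,z)[:2];print(nm,p.round(3),'rel hinge',(Rm.T@(p-hinge)).round(3))
o=readout.get_obs();print(q(o['tool_rot']).as_matrix().round(3).tolist())
E
```

```text
Traceback (most recent call last):
  File "h.py", line 8, in fit
    th=np.arctan2((M[:,0]*Q[:,1]-M[:,1]*Q[:,0]).sum(),(M*Q).sum());Rm=np.array([[np.cos(th),-np.sin(th)],[np.sin(th),np.cos(th)]])
                   ~~~~~~^~~~~~~
ValueError: operands could not be broadcast together with shapes (4,) (3,)
```

```bash
python3 - <<'E'
from h import *
from bench import grab_frame, recognise, readout
for n in ['top','scene']:
    for k in range(6):
        f=grab_frame(n)
        r=[d['bbox'] for d in recognise(f,'flap_a') if 25<d['bbox'][2]<60]
        if len(r)==4: break
    else: print(n,'no',r); continue
    P=np.array([ray(f,b[0]+b[2]/2,b[1]+b[3]/2,.17)[:2] for b in r]);P=P[np.argsort(-P[:,1])]
    c,th,Rm,e=fit(P);print(n,P.round(3).tolist(),c.round(4),np.degrees(th),(e*1000).round(1).tolist())
    hinge=c+Rm@[.029,0]
    print('bays hinge',[(hinge+Rm@[0,y]).round(3).tolist() for y in(.2335,.1045,-.1045,-.2335)])
    if n=='top':
        for nm,u,v,z in[('cup',330,193,.228),('bottle',462,208,.19),('FLc',219,237,.17),('BLc',210,128,.17),('BRc',428,103,.17),('FRc',443,208,.17),('ribs4',418,195,.17),('salt',228,151,.24),('ram',409,122,.21)]:
            p=ray(f,u,v,z)[:2];print(nm,p.round(3),'rel hinge',(Rm.T@(p-hinge)).round(3))
o=readout.get_obs();print(o['time_s'],q(o['tool_rot']).as_matrix().round(3).tolist())
E
```

```text
top [[0.489, 0.223], [0.514, 0.085], [0.545, -0.126], [0.563, -0.249]] [ 0.5277 -0.0167] 8.757746528432405 [[-2.9, 9.2], [2.2, -1.3], [1.1, -6.2], [-0.4, -1.7]]
bays hinge [[0.521, 0.218], [0.54, 0.091], [0.572, -0.116], [0.592, -0.243]]
cup [ 0.523 -0.02 ] rel hinge [-0.034 -0.003]
bottle [ 0.494 -0.39 ] rel hinge [-0.119 -0.364]
FLc [0.399 0.287] rel hinge [-0.109  0.32 ]
BLc [0.712 0.328] rel hinge [0.205 0.312]
BRc [ 0.801 -0.301] rel hinge [ 0.198 -0.323]
FRc [ 0.495 -0.342] rel hinge [-0.11  -0.317]
ribs4 [ 0.531 -0.271] rel hinge [-0.065 -0.252]
salt [0.631 0.26 ] rel hinge [0.115 0.258]
ram [ 0.732 -0.239] rel hinge [ 0.139 -0.25 ]
scene [[0.501, 0.222], [0.519, 0.085], [0.552, -0.115], [0.568, -0.248]] [ 0.535  -0.0142] 8.203193752313274 [[-0.2, 4.7], [-0.9, -4.3], [1.8, 2.7], [-0.7, -3.1]]
bays hinge [[0.53, 0.221], [0.549, 0.093], [0.579, -0.114], [0.597, -0.241]]
1.0 [[-0.901, 0.434, -0.0], [0.434, 0.901, 0.0], [0.0, 0.0, -1.0]]
```

```bash
python3 -m crank '0 0 0 0 0 0 -8.5;0 0 0 0 0 0 -8.5;0 0 0 0 0 0 -8.5;0 0 0 0 0 0 -8.5;0 -2.6 -4.5 0 0 0 0;0 -2.6 -4.5 0 0 0 0;0 -2.6 -4.5 0 0 0 0;0 -2.6 -4.5 0 0 0 0;0 -2.6 -4.5 0 0 0 0;0 -2.6 -4.5 0 0 0 0;0 -2.6 -4.5 0 0 0 0;0 0 0 2 0 0 0;0 0 0 2 0 0 0;0 0 0 0 0 0 0'
cat > look.py <<'E'
import sys;from h import *
from bench import grab_frame, readout;import cv2
o=readout.get_obs();r=q(o['tool_rot']);p=np.array(o['eef_pos']);tip=p+r.apply([0,0,.166])
th=np.radians(8.4);s=np.array([np.cos(th),np.sin(th)]);y=np.array([-s[1],s[0]]);d=tip[:2]-[.561,-.012]
print('t',o['time_s'],'tip',tip.round(4),'sorter rel hinge',(d@s).round(4),(d@y).round(4),'F',np.round(o['wrist_force'],1))
print('tool x',r.as_matrix()[:,0].round(3),'w',o['grip_width'])
for n in sys.argv[1:]:
    f=grab_frame(n.split(':')[0]);cv2.imwrite(f"pics/{n.replace(':','_')}.png",f['image'][:,:,::-1])
    u=f['K']@q(f['orientation']).inv().apply(tip-np.array(f['origin']));print(n,'tip px',u[:2]/u[2])
E
python3 look.py wrist:1 scene:2
```

```text
time_s: 2.75
eef_pos: [0.4641, 0.2099, 0.3638]
tool_rot: [-0.001, -0.072, 0.997, -0.0]
wrist_force: [1.1, 0.3, 0.4]
grip_width: 0.0004
finger_force: 0.0
t 2.75 tip [0.4637 0.2098 0.1978] sorter rel hinge -0.0639 0.2337 F [1.1 0.3 0.4]
tool x [-0.99  -0.144  0.003] w 0.00042151595082189953
wrist:1 tip px [318.84155746 248.56217028]
scene:2 tip px [399.61458833 193.38447395]
```

View pics/wrist_1.png

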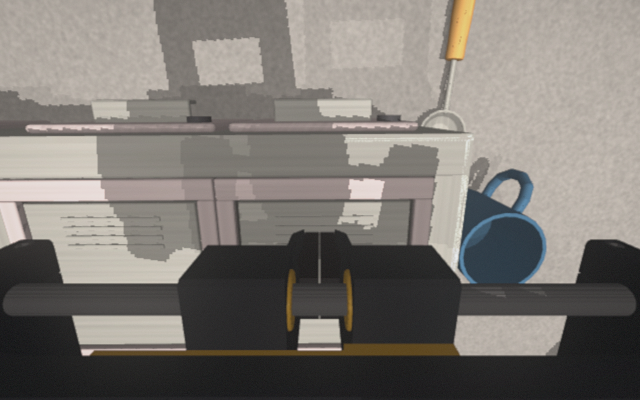

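View pics/scene_2.png

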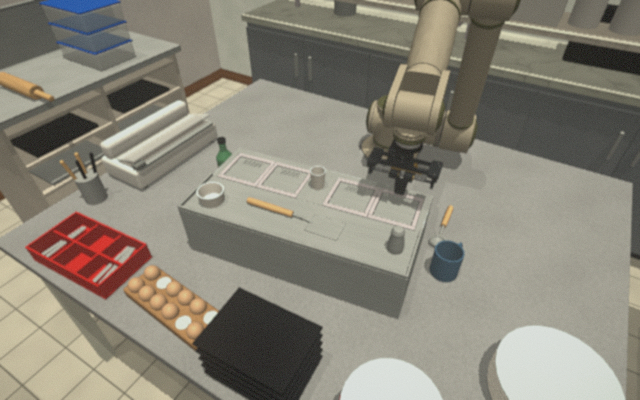

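The wrist view shows bay 2's ribs at columns 62–162, rows 217–247. Bay 1's plate spans columns 237–413, with its front edge at row about 202. The scene view shows the fingers over bay 1.

```bash
python3 - <<'E'
from h import *
from bench import grab_frame
f=grab_frame('wrist');th=np.radians(8.4);s=np.array([np.cos(th),np.sin(th)]);y=np.array([-s[1],s[0]])
for u,v,n in[(112,217,'ribF2'),(112,247,'ribB2'),(325,202,'front1'),(115,202,'front2'),(237,220,'L1'),(413,220,'R1'),(198,220,'L2')]:
    p=ray(f,u,v,.17)[:2];d=p-[.561,-.012];print(n,p.round(4),(d@s).round(4),(d@y).round(4))
E
```

```text
ribF2 [0.4756 0.0837] -0.0705 0.1071
ribB2 [0.496  0.0829] -0.0504 0.1034
front1 [0.4473 0.2115] -0.0798 0.2377
front2 [0.4656 0.0858] -0.0801 0.1107
L1 [0.4666 0.1596] -0.0684 0.1836
R1 [0.4509 0.2668] -0.0682 0.2919
L2 [0.47   0.1359] -0.0684 0.1596
```

```bash
python3 -m crank '0 0 0 1.4 0 0 0;0 0 0 1 0 0 0;0 0 0 0.2 0 0 0;0 0 0 0.2 0 0 0;0 0 0 0.1 0 0 0;0 0 0 0 0 0 0'; python3 look.py
```

```text
time_s: 3.65
eef_pos: [0.4642, 0.21, 0.3359]
tool_rot: [0.0, -0.072, 0.997, 0.0]
wrist_force: [0.1, -0.8, -0.8]
grip_width: -0.0
finger_force: 0.1
t 3.65 tip [0.4642 0.21   0.1699] sorter rel hinge -0.0633 0.2338 F [ 0.1 -0.8 -0.8]
tool x [-0.99  -0.144 -0.   ] w -3.901838459572087e-05
```

```bash
python3 -m crank '0 0 0 0.1 0 0 0;0 0 0 0.1 0 0 0;0 0 0 0 0 0 0'; python3 look.py
```

```text
time_s: 4.03
eef_pos: [0.4642, 0.21, 0.3337]
tool_rot: [0.0, -0.072, 0.997, 0.0]
wrist_force: [-0.7, 0.1, 0.7]
grip_width: 0.0004
finger_force: 0.6
t 4.025 tip [0.4642 0.21   0.1677] sorter rel hinge -0.0633 0.2338 F [-0.7  0.1  0.7]
tool x [-0.99  -0.144 -0.   ] w 0.00044410513173252135
```

```bash
python3 -m crank '0 0 0 0.1 0 0 0;0 0 0 0.1 0 0 0;0 0 0 0 0 0 0'; python3 look.py
```

```text
time_s: 4.4
eef_pos: [0.4642, 0.21, 0.3317]
tool_rot: [0.0, -0.072, 0.997, 0.0]
wrist_force: [-0.4, -0.7, 0.2]
grip_width: 0.0003
finger_force: 0.4
t 4.4 tip [0.4642 0.21   0.1657] sorter rel hinge -0.0633 0.2338 F [-0.4 -0.7  0.2]
tool x [-0.99  -0.144 -0.   ] w 0.0002826799538212972
```

```bash
python3 -m crank '0 0 0 0.1 0 0 0;0 0 0 0.1 0 0 0;0 0 0 0 0 0 0'; python3 look.py
```

```text
time_s: 4.78
eef_pos: [0.4642, 0.21, 0.3296]
tool_rot: [-0.0, -0.072, 0.997, -0.0]
wrist_force: [0.4, 0.6, 1.1]
grip_width: 0.0003
finger_force: 0.6
t 4.775 tip [0.4641 0.21   0.1636] sorter rel hinge -0.0634 0.2338 F [0.4 0.6 1.1]
tool x [-0.99  -0.144  0.   ] w 0.0003246259541630093
```

```bash
python3 -m crank '0 0 0 0.1 0 0 0;0 0 0 0.1 0 0 0;0 0 0 0 0 0 0'; python3 look.py wrist:3
```

```text
time_s: 5.15
eef_pos: [0.4641, 0.21, 0.3276]
tool_rot: [-0.0, -0.072, 0.997, -0.0]
wrist_force: [-0.3, -0.5, 0.9]
grip_width: 0.0006
finger_force: 0.6
t 5.15 tip [0.464  0.21   0.1616] sorter rel hinge -0.0635 0.2338 F [-0.3 -0.5  0.9]
tool x [-0.99  -0.144  0.   ] w 0.0006412846098684537
wrist:3 tip px [318.82549879 248.56850998]
```

View pics/wrist_3.png

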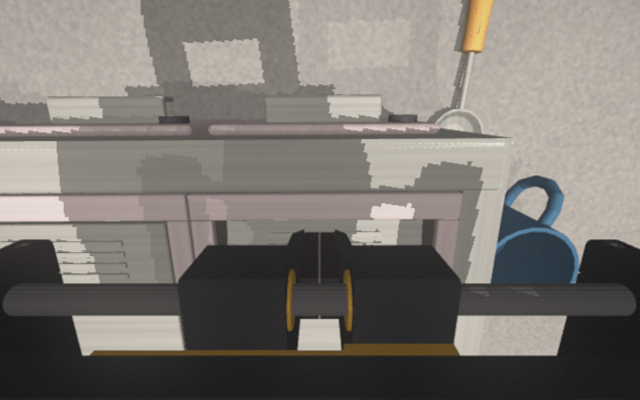

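The wrist view still shows bay 1's frame. The tip has gone 8 mm below deck level with almost no force, so this flap seems to be rocking. I'll continue gently.

```bash
python3 -m crank '0 0 0 0.2 0 0 0;0 0 0 0.2 0 0 0;0 0 0 0.2 0 0 0;0 0 0 0.2 0 0 0;0 0 0 0 0 0 0'; python3 look.py
```

```text
time_s: 5.82
eef_pos: [0.464, 0.21, 0.3195]
tool_rot: [-0.0, -0.072, 0.997, -0.0]
wrist_force: [0.8, -0.6, 1.0]
grip_width: 0.0001
finger_force: 0.4
t 5.825 tip [0.4639 0.21   0.1535] sorter rel hinge -0.0636 0.2338 F [ 0.8 -0.6  1. ]
tool x [-0.99  -0.144  0.001] w 9.69409519505845e-05
```

```bash
python3 -m crank '0 -0.2 0 0.4 0 0 0;0 -0.2 0 0.4 0 0 0;0 -0.2 0 0.4 0 0 0;0 -0.2 0 0.4 0 0 0;0 -0.2 0 0.3 0 0 0;0 0 0 0 0 0 0'; python3 look.py
```

```text
time_s: 6.58
eef_pos: [0.4742, 0.2115, 0.3005]
tool_rot: [0.0, -0.072, 0.997, -0.0]
wrist_force: [-0.4, -0.1, -0.2]
grip_width: 0.0005
finger_force: 0.2
t 6.575 tip [0.4743 0.2115 0.1345] sorter rel hinge -0.0532 0.2338 F [-0.4 -0.1 -0.2]
tool x [-0.99  -0.144 -0.   ] w 0.0004632146020561268
```

```bash
python3 -m crank '0 -0.4 0 0 0 0 0;0 -0.4 0 0 0 0 0;0 -0.4 0 0 0 0 0;0 -0.4 0 0 0 0 0;0 -0.4 0 0 0 0 0;0 -0.3 0 0 0 0 0;0 0 0 0 0 0 0'; python3 look.py scene:4
```

```text
time_s: 7.45
eef_pos: [0.497, 0.2148, 0.3007]
tool_rot: [0.0, -0.072, 0.997, 0.0]
wrist_force: [-3.0, 0.1, -1.0]
grip_width: 0.0004
finger_force: 1.1
t 7.45 tip [0.497  0.2148 0.1347] sorter rel hinge -0.0301 0.2337 F [-3.   0.1 -1. ]
tool x [-0.99  -0.144 -0.   ] w 0.0004306197588361284
scene:4 tip px [393.77108391 217.6510424 ]
```

```bash
python3 -c "
import cv2;i=cv2.imread('pics/scene_4.png')[130:260,290:470];cv2.imwrite('pics/c4.png',cv2.resize(i,None,fx=4,fy=4,interpolation=2))"
```

```text
(no output)
```

View pics/c4.png

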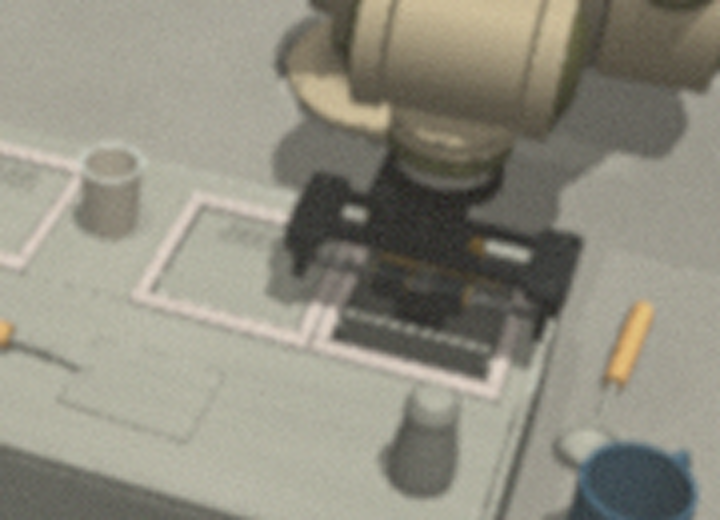

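The crop shows bay 1's flap tilted well open, with its tail raised around (415,330). The other flap, the cup and the shaker are untouched. I'll keep pushing toward the stop.

```bash
python3 -m crank '0 -0.3 0 0 0 0 0;0 -0.3 0 0 0 0 0;0 -0.2 0 0 0 0 0;0 -0.1 0 0 0 0 0;0 0 0 0 0 0 0'; python3 look.py
```

```text
time_s: 8.12
eef_pos: [0.5056, 0.2161, 0.3005]
tool_rot: [-0.001, -0.072, 0.997, -0.0]
wrist_force: [-5.0, -0.4, -2.9]
grip_width: 0.0008
finger_force: 2.3
t 8.125 tip [0.5054 0.216  0.1345] sorter rel hinge -0.0217 0.2337 F [-5.  -0.4 -2.9]
tool x [-0.99  -0.144  0.001] w 0.0007646745641489206
```

```bash
python3 -m crank '0 -0.1 0 0 0 0 0;0 -0.1 0 0 0 0 0;0 0 0 0 0 0 0'; python3 look.py
```

```text
time_s: 8.5
eef_pos: [0.5066, 0.2163, 0.3003]
tool_rot: [-0.003, -0.072, 0.997, -0.0]
wrist_force: [-11.6, -2.2, 0.8]
grip_width: 0.0006
finger_force: 6.1
t 8.5 tip [0.5057 0.2161 0.1343] sorter rel hinge -0.0214 0.2338 F [-11.6  -2.2   0.8]
tool x [-0.99  -0.144  0.005] w 0.0005629424377522682
```

The force rose sharply without any motion, so the flap is at its stop. I'll retreat forward, then up.

```bash
python3 -m crank '0 0.4 0 0 0 0 0;0 1 0 0 0 0 0;0 1 0 0 0 0 0;0 0.8 0 -1 0 0 0;0 0 0 -2 0 0 0;0 0 0 -4 0 0 0;0 0 0 -4 0 0 0;0 4 0 -4 0 0 0;0 5 0 -1 0 0 0;0 5 0 0 0 0 0;0 5 0 0 0 0 0;0 0 0 0 0 0 0'; python3 look.py scene:5; python3 -c "
import cv2;i=cv2.imread('pics/scene_5.png')[130:260,290:470];cv2.imwrite('pics/c5.png',cv2.resize(i,None,fx=4,fy=4,interpolation=2))"
```

```text
time_s: 10.0
eef_pos: [0.2849, 0.184, 0.4618]
tool_rot: [0.001, -0.073, 0.997, 0.0]
wrist_force: [0.0, 0.3, -0.9]
grip_width: 0.0003
finger_force: 0.0
t 10.0 tip [0.2854 0.1841 0.2958] sorter rel hinge -0.244 0.2343 F [ 0.   0.3 -0.9]
tool x [-0.989 -0.145 -0.003] w 0.0002639951511674925
scene:5 tip px [419.56670909 130.87634013]
```

View pics/c5.png

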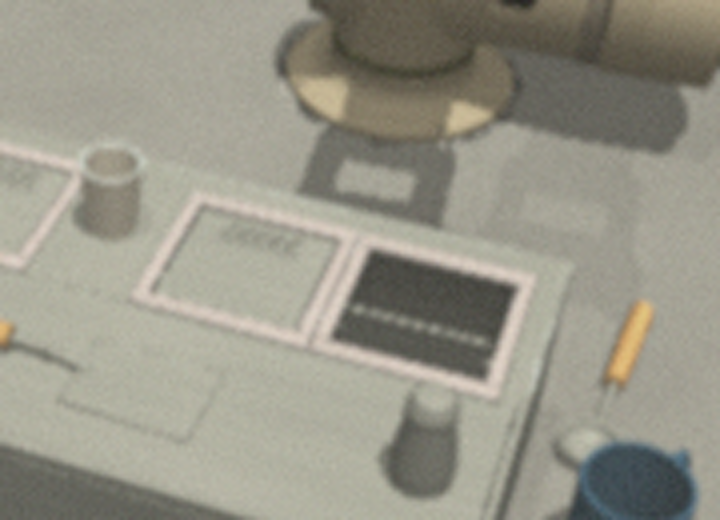

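The crop shows bay 1 standing fully open: the chute is dark and the upright tail edge is visible near (420,325). Everything else is in place and the arm is clear.

```bash
python3 -c "
from bench import order;print(order.close_job())"
```

```text
the job is handed in; nothing more can be done
None
```

The unlatched flap was the far left one (bay 1): I pushed it to its stop and left it standing open, never pressed the other three flaps, moved nothing else that I could see, and handed the job in; no verdict came back.

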